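Close a bench-centre tailstock onto a shaft and clamp it

ROBOT

A 6-joint arm with a two-finger parallel gripper is mounted at the origin on the work surface. World frame = base frame: x ahead of the robot, y to its left, z up, the work surface at z = 0. Lengths are in m, angles in rad, forces in N, time in s.
With the tool pointing down it reaches from about 0.4 to 0.825 m from the base axis. Payload 7 kg.
Tool frame: the origin (TCP) lies midway between the tips of the shut fingers; the grasp point (between the pads) lies 19 mm behind it; z points along the fingers, y is the line along which they close (so a half turn about z gives the same grasp; the last joint's range is limited). The gripper opens to 85 mm and grips with 20 to 120 N. Pads are 22 mm wide; open, the fingers measure 114 mm over their backs; the gripper's body (76 mm by 85 mm) begins 54 mm behind the grasp point. The pads swing forward as they close: fully open they stand 13 mm farther back than shut.
Start: joints at [1.575, 0.359, 0.012, 0, -1.224, -0.288], TCP at [0.189, 0.648, 0.231] pointing down, gripper open.
Joint ranges: [-3.07, 3.07], [-1.43, 2.12], [-1.02, 1.25], [-3.03, 1.67], [-3.05, -0], [-3.03, 3.03]. Speed limits (rad/s): [2.39, 2.39, 3.01, 3.14, 3.14, 3.14].

INTERFACE

Orientations are given as a 3x3 rotation matrix whose columns are the frame's x, y, z axes.
In Python, from rig import * gives the robot as it stands.
- The arm moves only by the tool jog_arm, never from a script. Its argument "commands" is a list of rows, each a list of 3 entries, a list of its own where there are three numbers: the shift along the tool's x, y, z in cm, then the turn, a rotation vector about the tool's x, y, z in rad, then the finger opening in cm, from 0 to 8.54. In form: [[[dx, dy, dz], [ax, ay, az], claw], ...]. A call has 1 to 5 rows; each row is the pose to reach, as a shift and turn from the pose commanded when the call began, along the tool's axes at that moment; what a row does not reach only later rows make up. A row lasts 1/8 s, in which the tool goes at most 62.5 mm and 10.7 degrees, less where a joint would pass 70% of its speed; a pose out of reach is approached as far as the arm can. A call with a gripper value outside its range is refused whole. The fingers move at their own pace and stop on an object; "force" is the grip in N (left out, the last holds). Time passes only in rows, so rows that repeat a pose let the fingers close. It gives the time, the measured TCP pose, the force, the opening and the grip force at its end, in the units of the state.
- read_state(): the state, without advancing time (a new reading comes with each control period).
- camera(name): name is "scene" or "side" or "wrist"; returns a dict with "color" (400x640x3 uint8, red, green, blue), "fx", "fy", "cx", "cy" (pixels), "eye" and "orientation" of the camera in the world. Camera axes: x right, y down, z forward; pixel columns grow to the right and rows downward; lengths in m; the calibration is good to about 2 mm. A picture is of the moment at which its call begins. There is no depth.
- sign_off(): hands the job in; it is judged then, once.
Trained networks look in a picture, given as the dict that the camera call returned (one of the last four; its "shot" number tells which), for a name from the list of things; names that differ only in an ending like _2 or _b are one class to them, and where a whole thing is asked for, a point or a joint stands for the part that bears it (a point fixed in the world has none). Each returns a list of dicts, best first, with "p" (0 to 1); they miss things now and then, are a little off and sometimes report something else, mostly with a low value. They report only what shows in the picture. A call takes as long as a camera call. They do not tell look-alikes from the thing itself.
- boxes_of(picture, thing): "box" ([left, top, right, bottom] in pixels, round what is visible of it).
- cut_out(picture, thing): "pixels" (400x640 bool, what is visible of it) and "box" ([left, top, right, bottom] in pixels, round what is visible of it).
The state is a dict: "time_s": time; "joints": joint angles; "joint_vel": joint speeds; "joint_efforts": joint torques, N m; "position": TCP position; "tcp_rot": TCP orientation; "contact_force": force on the tool from outside, world axes, zero at the start; "wrist_torque": the same for the moment, N m; "grip_width": opening from 0.0 (shut) to 1.0 (fully open); "grasp_force": force on a finger pad.
Only numpy, scipy, OpenCV 4.12 (cv2) and the standard library are available. Lean on these libraries where they do the work, as an engineer would, in place of code of your own. Each camera call takes 0.05 s, during which the arm holds its last target. There are 200 camera calls.

TASK

A shaft lies on the two V rests of the bench centre, with the tailstock clamped some way back from it. Slacken the tailstock's clamp knob and slide the tailstock up, pressing gently and never ramming, until both centres are home in the shaft's ends with no end play left; then tighten the knob firmly so that the tailstock stays locked there. Keep the shaft on its rests and leave the other things on the table where they are.

Things in the scene. Friction and masses are not known exactly. Their poses are not given: they have to be found in the camera images.
- bench: Grey bench centre fixed to the table: bed 480 mm long, 80 mm wide (feet 120), its steel top 50 mm up. Origin on the table under the bed's centre line; y along the bed towards the fixed headstock (bed from y = -250 to +230 mm), z up. Both centres lie on a line 115 mm up, above the origin's y axis. Two pale V rests at y = 20 and 100 mm carry the shaft at that height.
- head_tip (a point): Tip of the fixed headstock's steel 60-degree cone centre, at y = +130 mm on the bed, 115 mm up, pointing to the bed's -y. Same axes as the bench.
- tailstock (a joint): Slide of the grey tailstock along the bed in m: 0 = fully back (found at 0 to 0.03), growing towards the headstock (bed's +y), end of travel 0.115. With the shaft home on both centres it reads about 0.072. Slack, it slides with about 2 N; clamped, it holds against 25 N.
- tail_tip (a point): Tip of the tailstock's steel 60-degree cone centre (19 mm across its base), pointing to the bed's +y, 115 mm up. The tailstock's tower, 50 mm wide, its top 140 mm above the table, stands 33 to 73 mm behind the tip; behind it a low heel, top 78 mm above the table, carries the clamp knob.
- clamp (a joint): Clamp knob angle in rad about the vertical: grows clockwise seen from above, which tightens. Stops at 0 (fully slack) and 1.5 (hard tight). It begins to grip the bed at about 0.75: below 0.5 surely slack, above 1.1 firmly locked. Found at 1.15 to 1.35. It stays where it is left and takes up to about 0.3 N m to turn.
- clamp_grip (a point): Centre of the clamp knob's grip: a black T-bar, red at one end, 58 mm long (this point's x), 16 mm thick (its y: pinch it so from above), 32 mm tall, on a 16 mm stem. On the knob's vertical axis, 111 mm above the table (bar 95 to 127 mm), 123 mm behind the tail tip, 50 mm behind the tower. At 1.25 rad the bar lies along the bed. Moves with the tailstock.
- shaft: Loose steel shaft, 150 mm long, 0.5 to 0.7 kg, 26 mm thick with a 44 mm flange and 22 mm ends. Origin at its middle on its axis; y is its axis, towards the headstock. Each end face has a centre hole 10 mm wide, 14 mm deep; a cone that is home stands about 9 mm inside. Pushing it along the rests takes 3 to 7 N; it starts 4 to 16 mm short of the headstock centre's home.
- shaft_tail_end (a point): Middle of the shaft's end face nearest the tailstock (mouth of the centre hole); y is the shaft's axis towards the headstock.
- shaft_head_end (a point): Middle of the shaft's end face nearest the headstock (mouth of the centre hole); y is the shaft's axis towards the headstock.
- indicator: Bystander: dial indicator on a magnetic stand, grey base 50 x 60 x 55 mm, post to 220 mm, arm with a 58 mm dial, on the far side of the bench. Origin under the base.
- micrometer: Bystander: outside micrometer lying flat on the far side of the bench, about 130 mm long, 16 mm tall. Origin beside its frame, on the table.
- v_block: Bystander: dark steel V block 60 x 45 x 46 mm on the robot's side of the bench. Origin under its centre.
- ring_gauge: Bystander: plain steel ring gauge, 58 mm across, 18 mm tall, on the robot's side of the bench. Origin under its centre.
- oil_bottle: Bystander: small amber oil bottle, 44 mm across, 110 mm tall, beyond the tailstock end of the bench. Origin under its centre.
Mind the look-alikes: they are no part of the job. Leave any purple, turquoise or yellow look-alike of the shaft alone.

How it is judged:
By the outcome, as a careful person would: the job done as asked, in the order asked, and still so for the second after the job is handed in, with the robot touching nothing.
It also fails if it takes over 40 s, if anything falls off the work surface, if the arm or the gripper's body presses on something with over 40 N, if the wrist force passes 120 N, or if a joint passes its speed limit or range.

## Working session

There is one attempt and no reset: what is moved stays moved. The work goes in short steps, Python scripts to look and compute and a tool call to move; the robot and the scene stay as the last step left them, time stands still between calls to the robot, and variables do not carry over. Pictures are saved under pics/ and viewed, at most 10 in all, crops included, and the job is handed in when it is done.

Besides the shell and the picture viewer there is one more tool, called after "Emit:" as name(argument=value, ...), one argument or row to a line, values as JSON. jog_arm: Moves the arm, as the interface text tells. Its arguments: {"type":"object","properties":{"commands":{"type":"array"},"force":{"type":"number"}},"required":["commands"]}

```bash
mkdir -p pics
cat > h.py <<'E'
from rig import *
import numpy as np, cv2
def save(p,n): cv2.imwrite('pics/'+n,p['color'][:,:,::-1])
def ray(p,u,v):
    d=np.array([(u-p['cx'])/p['fx'],(v-p['cy'])/p['fy'],1]); R=np.array(p['orientation']); return np.array(p['eye']),R@d
def at_z(p,u,v,z):
    e,d=ray(p,u,v); return e+d*(z-e[2])/d[2]
def proj(p,X):
    c=np.array(p['orientation']).T@(np.array(X)-p['eye']); return np.round([p['cx']+p['fx']*c[0]/c[2],p['cy']+p['fy']*c[1]/c[2]],1)
E
python3 - <<'E'
from h import *
s=read_state(); print(s['time_s'],s['position'],s['tcp_rot'],s['grip_width'])
P={}
for c in ['scene','side','wrist']:
    p=camera(c); P[c]=p; save(p,c+'0.png'); print(c,p['eye'],p['fx'])
    for t in ['clamp_grip','tail_tip','shaft','tailstock']:
        print(t,[(np.round(b['box']).tolist(),round(b['p'],2)) for b in boxes_of(p,t)[:3]])
cv2.imwrite('pics/both0.png',cv2.resize(np.vstack([P['scene']['color'],P['side']['color']])[:,:,::-1],(480,600)))
E
```

```text
0.0 [0.18889416 0.64754295 0.2303817 ] [[ 9.59963069e-01 -2.80126396e-01 -3.29547478e-04]
 [-2.80126560e-01 -9.59961754e-01 -1.59441225e-03]
 [ 1.30283982e-04  1.62289188e-03 -9.99998675e-01]] 1.001111959523535
scene [1.43379695 0.42373805 0.8176975 ] 476.95844918446664
clamp_grip [([287.0, 180.0, 307.0, 198.0], 0.8)]
tail_tip [([279.0, 183.0, 338.0, 228.0], 0.97)]
shaft [([305.0, 281.0, 332.0, 335.0], 0.8), ([350.0, 205.0, 408.0, 232.0], 0.61), ([333.0, 180.0, 378.0, 198.0], 0.57)]
tailstock [([275.0, 180.0, 336.0, 230.0], 0.7)]
side [-0.09859741 -0.80341119  0.77207194] 490.65979493816815
clamp_grip [([346.0, 182.0, 364.0, 206.0], 0.68)]
tail_tip [([322.0, 170.0, 376.0, 225.0], 0.7)]
shaft [([243.0, 233.0, 304.0, 251.0], 0.7), ([170.0, 195.0, 218.0, 228.0], 0.69), ([364.0, 144.0, 374.0, 179.0], 0.67)]
tailstock [([322.0, 166.0, 374.0, 224.0], 0.77), ([281.0, 142.0, 321.0, 172.0], 0.66)]
wrist [0.26763863 0.62424898 0.3735417 ] 282.8325789592075
clamp_grip []
tail_tip []
shaft []
tailstock []
```

View pics/scene0.png

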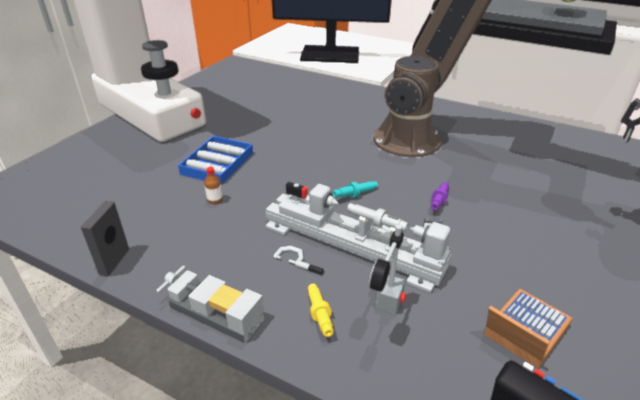

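View pics/side0.png

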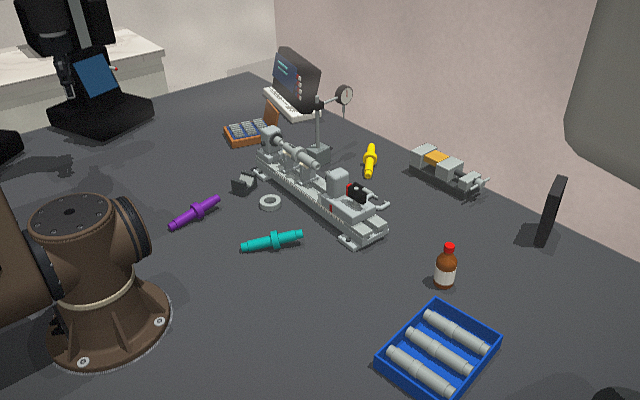

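The scene view shows the bench from (270,212) at the tail end to (445,270) at the head end, with the knob at (297,189) and the grey shaft at about (350-405, 208-225). In the side view the knob is at (355,192). The purple, turquoise and yellow pieces are look-alikes.

Run:
```python
from h import *
a=camera('scene'); b=camera('side')
def tri(u,v):
    e1,d1=ray(a,*u); e2,d2=ray(b,*v)
    s=np.linalg.lstsq(np.c_[d1,-d2],e2-e1,rcond=None)[0]
    return (e1+d1*s[0]+e2+d2*s[1])/2
print('knob',tri((297,189),(355,193)),at_z(a,297,189,.111),at_z(b,355,193,.111))
print('shaft tail/head',at_z(a,350,208,.115),at_z(a,400,223,.115),at_z(b,320,163,.115),at_z(b,281,145,.115))
cv2.imwrite('pics/crop.png',np.vstack([cv2.resize(a['color'][170:300,255:460],None,fx=3,fy=3,interpolation=2)[:,:615],cv2.resize(b['color'][115:255,230:400],(615,int(140*615/170)),interpolation=2)])[:,:,::-1])
im=cv2.imread('pics/crop.png');cv2.imwrite('pics/crop.png',cv2.resize(im,None,fx=600/im.shape[0],fy=600/im.shape[0]))
```

```text
knob [ 0.57842007 -0.10055714  0.11415254] [ 0.57386882 -0.10236586  0.111     ] [ 0.58203347 -0.09801168  0.111     ]
shaft tail/head [0.58673403 0.05447249 0.115     ] [0.58342106 0.18198889 0.115     ] [0.60440885 0.06107695 0.115     ] [0.58487947 0.20895669 0.115     ]
```

Emit:
jog_arm(
  commands=[
    [[58.3,60.9,-3],[0,0,0],8.5],
    [[58.3,60.9,-3],[0,0,0],8.5],
    [[58.3,60.9,-3],[0,0,0],8.5],
    [[58.3,60.9,-3],[0,0,0],8.5],
    [[58.3,60.9,-3],[0,0,0],8.5],
  ],
)

```text
time_s: 1.48
position: [0.3338, 0.3691, 0.2428]
tcp_rot: [[0.96, -0.28, 0.0], [-0.28, -0.96, 0.001], [0.0, -0.001, -1.0]]
contact_force: [0.8, 0.9, 0.6]
grip_width: 0.998
grasp_force: 0.0
```

View pics/crop.png

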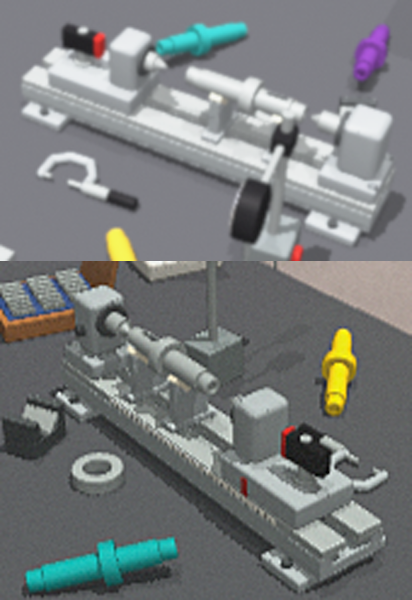

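The crop shows the shaft between the centres with a gap at each end. The knob's black bar lies along the bed with its red end towards the tower.

Emit:
jog_arm(
  commands=[
    [[36.6,38.2,-2],[0,0,1.29],8.5],
    [[36.6,38.2,-2],[0,0,1.29],8.5],
    [[36.6,38.2,-2],[0,0,1.29],8.5],
    [[36.6,38.2,-2],[0,0,1.29],8.5],
    [[36.6,38.2,-2],[0,0,1.29],8.5],
  ],
)

```text
time_s: 2.1
position: [0.4781, 0.0921, 0.2549]
tcp_rot: [[0.337, -0.941, 0.001], [-0.941, -0.337, 0.001], [-0.0, -0.001, -1.0]]
contact_force: [0.6, 1.6, -0.1]
grip_width: 0.993
grasp_force: 0.0
```

```bash
cat >> h.py <<'E'
def go(x,y,z,yaw):
    "commanded-ish shift in tool axes (cm) and turn to reach world target"
    s=read_state(); R=np.array(s['tcp_rot']); d=R.T@(np.array([x,y,z])-s['position'])*100
    from scipy.spatial.transform import Rotation as Q
    c,n=np.cos(yaw),np.sin(yaw); T=np.array([[c,n,0],[n,-c,0],[0,0,-1]])
    print('t',round(s['time_s'],2),'pos',np.round(s['position'],4),'yaw',round(np.arctan2(R[1,0],R[0,0]),3),'shift',d.round(2),'turn',Q.from_matrix(R.T@T).as_rotvec().round(3),'f',np.round(s['contact_force'],1),'w',round(s['grip_width'],3))
E
python3 -c "
from h import *
go(.578,-.1,.26,-np.pi/2)"
```

```text
t 2.1 pos [0.4781 0.0921 0.2549] yaw -1.227 shift [21.46 -2.93 -0.51] turn [-0.001  0.001  0.344] f [ 0.6  1.6 -0.1] w 0.993
```

Emit:
jog_arm(
  commands=[
    [[21.0,-2.9,-0.5],[0,0,0.34],8.5],
    [[21.0,-2.9,-0.5],[0,0,0.34],8.5],
    [[21.0,-2.9,-0.5],[0,0,0.34],8.5],
    [[21.0,-2.9,-0.5],[0,0,0.34],8.5],
    [[21.0,-2.9,-0.5],[0,0,0.34],8.5],
  ],
)

```text
time_s: 2.72
position: [0.5769, -0.0952, 0.2586]
tcp_rot: [[0.007, -1.0, -0.001], [-1.0, -0.007, -0.0], [0.0, 0.001, -1.0]]
contact_force: [0.1, 0.4, -0.2]
grip_width: 0.998
grasp_force: 0.0
```

Run:
```python
from h import *
go(.578,-.1,.26,-np.pi/2)
p=camera('wrist'); save(p,'w1.png'); print(p['eye'],np.round(p['orientation'],3).tolist(),p['fx'])
for b in cut_out(p,'clamp_grip')[:2]:
    m=b['pixels'].astype(np.uint8); print(b['p'],b['box'],cv2.minAreaRect(cv2.findNonZero(m)))
for t in ['tail_tip','shaft']: print(t,[(np.round(b['box']),round(b['p'],2)) for b in boxes_of(p,t)[:2]])
```

```text
t 2.73 pos [ 0.5769 -0.0952  0.2586] yaw -1.564 shift [ 0.49 -0.1  -0.14] turn [ 0.001 -0.     0.007] f [ 0.1  0.4 -0.2] w 0.998
[ 0.57714451 -0.17812777  0.40090139] [[-1.0, -0.005, -0.004], [-0.006, 0.947, 0.32], [0.002, 0.32, -0.947]] 282.8325789592075
0.87 [308.2, 150.5, 327.7, 207.4] ((316.04345703125, 178.49903869628906), (59.159934997558594, 17.191591262817383), 88.75463104248047)
tail_tip [(array([280., 141., 352., 280.]), 0.68)]
shaft [(array([406., 192., 493., 244.]), 0.91), (array([127., 250., 198., 312.]), 0.6)]
```

View pics/w1.png

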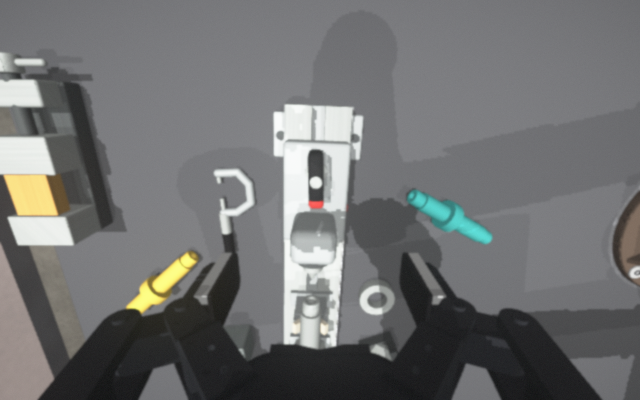

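The wrist view shows the knob's bar vertical in the picture, with its centre screw at (316,183) and its red end by the tower. The cone tip is near (314,278), the shaft's tail end near (311,299), and the bed's tail corners at (285,104) and (354,106).

Run:
```python
from h import *
p=camera('wrist'); g=p['color'].astype(int)
print('knob',at_z(p,316,183,.127),'bar',at_z(p,317,151,.127),at_z(p,316,207,.12))
print('bed',at_z(p,285,104,.05),at_z(p,354,106,.05))
print('tip',at_z(p,314,278,.115),'shaft',at_z(p,311,299,.120),at_z(p,312,340,.128))
c=g[135:350,270:360].astype(np.uint8)[:,:,::-1]; cv2.imwrite('pics/w1c.png',cv2.resize(c,None,fx=2.7,fy=2.7,interpolation=cv2.INTER_CUBIC))
```

```text
knob [ 0.57911841 -0.0981602   0.127     ] bar [ 0.57833602 -0.13041882  0.127     ] [ 0.57902661 -0.06970239  0.12      ]
bed [ 0.61697538 -0.1728623   0.05      ] [ 0.53540413 -0.17141064  0.05      ]
tip [0.58091139 0.0219583  0.115     ] shaft [0.58432098 0.04789603 0.12      ] [0.58285992 0.10219059 0.128     ]
```

View pics/w1c.png

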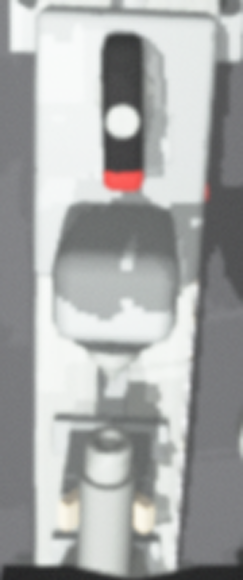

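Emit:
jog_arm(
  commands=[
    [[0.3,-0.15,5.5],[0,0,0.007],6],
    [[0.3,-0.15,11],[0,0,0.007],6],
    [[0.3,-0.15,15],[0,0,0.007],6],
    [[0.3,-0.15,16.6],[0,0,0.007],6],
    [[0.3,-0.15,16.6],[0,0,0.007],6],
  ],
  force=60,
)

```text
time_s: 3.6
position: [0.5781, -0.0959, 0.0932]
tcp_rot: [[0.004, -1.0, -0.001], [-1.0, -0.004, -0.0], [0.0, 0.001, -1.0]]
contact_force: [-0.4, -0.2, 0.9]
grip_width: 0.699
grasp_force: 0.0
```

Emit:
jog_arm(
  commands=[
    [[0,0,0],[0,0,0],3],
    [[0,0,0],[0,0,0],1.5],
    [[0,0,0],[0,0,0],1],
    [[0,0,0],[0,0,0],1],
    [[0,0,0],[0,0,0],1],
  ],
)

```text
time_s: 4.22
position: [0.5809, -0.0962, 0.0952]
tcp_rot: [[0.004, -1.0, 0.006], [-1.0, -0.004, 0.0], [-0.0, -0.006, -1.0]]
contact_force: [4.9, 0.1, 1.8]
grip_width: 0.175
grasp_force: 61.8
```

Run:
```python
from h import *
go(.5785,-.0985,.092,-np.pi/2); s=read_state(); print(s['grasp_force'],np.round(s['wrist_torque'],2))
p=camera('wrist'); b=camera('side'); c=camera('scene')
cv2.imwrite('pics/g1.png',np.hstack([cv2.resize(p['color'],(480,300)),cv2.resize(c['color'][150:290,240:464],(480,300)) ])[:,:480:,::-1] if 0 else np.vstack([cv2.resize(p['color'],(480,300)),cv2.resize(c['color'][150:290,240:464],(480,300))])[:,:,::-1])
```

```text
t 4.22 pos [ 0.5809 -0.0962  0.0952] yaw -1.567 shift [0.23 0.24 0.32] turn [-0.006  0.     0.004] f [4.9 0.1 1.8] w 0.175
61.81415855884552 [ 0.06 -1.39  0.21]
```

View pics/g1.png

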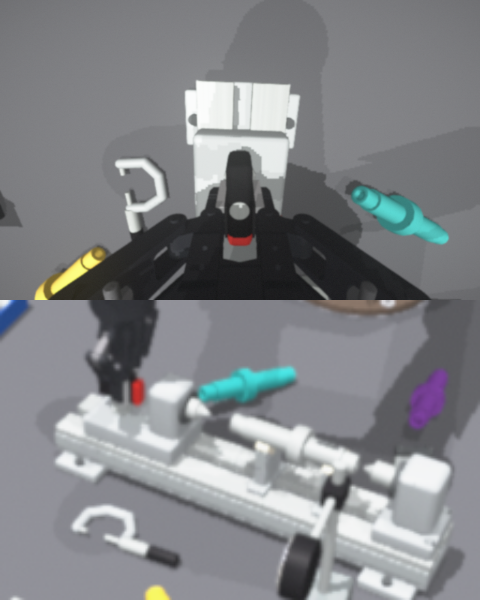

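The bar is gripped, with the red end just showing. Next I slacken it, counter-clockwise, and re-centre in x.

Emit:
jog_arm(
  commands=[
    [[0.1,-0.2,0.1],[0,0,-0.18],1],
    [[0.1,-0.25,0.1],[0,0,-0.36],1],
    [[0.1,-0.25,0.1],[0,0,-0.54],1],
    [[0.1,-0.25,0.1],[0,0,-0.72],1],
    [[0.1,-0.25,0.1],[0,0,-0.9],1],
  ],
)

```text
time_s: 5.0
position: [0.5772, -0.0987, 0.0951]
tcp_rot: [[0.788, -0.615, -0.005], [-0.615, -0.788, -0.002], [-0.003, 0.004, -1.0]]
contact_force: [-19.4, -1.6, 27.3]
grip_width: 0.176
grasp_force: 65.6
```

Run:
```python
from h import *
go(.581,-.098,.093,-np.pi/2+.95); s=read_state(); print(s['grasp_force'],np.round(s['wrist_torque'],2))
```

```text
t 5.0 pos [ 0.5772 -0.0987  0.0951] yaw -0.663 shift [ 0.26 -0.29  0.2 ] turn [ 0.004  0.003 -0.042] f [-19.4  -1.6  27.3] w 0.176
65.56418213862344 [-0.62  6.98 -0.28]
```

Emit:
jog_arm(
  commands=[
    [[-0.12,0.09,-0.1],[0,0,0],1],
    [[-0.24,0.18,-0.2],[0,0,-0.05],1],
    [[-0.24,0.18,-0.2],[0,0,-0.05],1],
  ],
)

```text
time_s: 5.38
position: [0.5769, -0.0978, 0.0952]
tcp_rot: [[0.815, -0.58, -0.001], [-0.58, -0.815, -0.0], [-0.0, 0.001, -1.0]]
contact_force: [-5.2, -1.1, 7.7]
grip_width: 0.175
grasp_force: 62.6
```

Run:
```python
from h import *
go(.581,-.098,.093,-np.pi/2+.95); s=read_state(); print(s['grasp_force'],np.round(s['wrist_torque'],2))
p=camera('wrist'); c=camera('side')
cv2.imwrite('pics/g2.png',np.vstack([cv2.resize(p['color'],(480,300)),cv2.resize(c['color'][115:255,230:454],(480,300))])[:,:,::-1])
```

```text
t 5.38 pos [ 0.5769 -0.0978  0.0952] yaw -0.619 shift [ 0.34 -0.22  0.22] turn [0.001 0.    0.002] f [-5.2 -1.1  7.7] w 0.175
62.619946002960205 [-0.59  2.07  0.12]
```

View pics/g2.png

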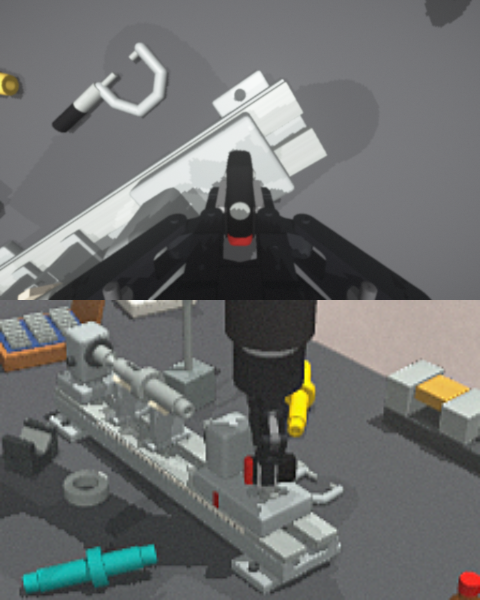

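The knob has swung about 0.95 rad with the grip, so it is slack at about 0.27. Next I slide the tailstock along the bed.

Emit:
jog_arm(
  commands=[
    [[-0.25,-0.37,0],[0,0,0],1],
    [[-0.55,-0.83,0],[0,0,0],1],
    [[-0.83,-1.25,0],[0,0,0],1],
    [[-1.11,-1.66,0],[0,0,0],1],
    [[-1.25,-1.87,0],[0,0,0],1],
  ],
)

```text
time_s: 6.1
position: [0.5777, -0.0751, 0.0952]
tcp_rot: [[0.814, -0.58, -0.001], [-0.58, -0.814, -0.001], [-0.0, 0.001, -1.0]]
contact_force: [-5.5, -1.6, 7.4]
grip_width: 0.176
grasp_force: 62.6
```

Run:
```python
from h import *
go(.579,-.048,.095,-np.pi/2+.95); s=read_state(); print(s['grasp_force'],np.round(s['wrist_torque'],2))
a=camera('side'); print(a['fx']); save(a,'s2.png')
for q in [(.579,-.098,.115)]: print(proj(a,q))
```

```text
t 6.1 pos [ 0.5777 -0.0751  0.0952] yaw -0.619 shift [-1.47 -2.28  0.02] turn [0.001 0.    0.002] f [-5.5 -1.6  7.4] w 0.176
62.61457443237305 [-0.85  2.    0.06]
490.65979493816815
[354.1 192.1]
```

Emit:
jog_arm(
  commands=[
    [[-0.14,-0.21,0],[0,0,0],1],
    [[-0.28,-0.42,0],[0,0,0],1],
    [[-0.42,-0.62,0],[0,0,0],1],
    [[-0.56,-0.83,0],[0,0,0],1],
    [[-0.69,-1.04,0],[0,0,0],1],
  ],
)

```text
time_s: 6.78
position: [0.5782, -0.0628, 0.0952]
tcp_rot: [[0.814, -0.58, -0.001], [-0.58, -0.814, -0.001], [-0.0, 0.001, -1.0]]
contact_force: [-6.1, -1.1, 9.1]
grip_width: 0.179
grasp_force: 62.7
```

Emit:
jog_arm(
  commands=[
    [[-0.11,-0.17,0],[0,0,0],1],
    [[-0.22,-0.33,0],[0,0,0],1],
    [[-0.33,-0.5,0],[0,0,0],1],
    [[-0.44,-0.66,0],[0,0,0],1],
    [[-0.5,-0.75,0],[0,0,0],1],
  ],
)

```text
time_s: 7.4
position: [0.5784, -0.0548, 0.0952]
tcp_rot: [[0.814, -0.58, -0.001], [-0.58, -0.814, -0.002], [0.0, 0.002, -1.0]]
contact_force: [-4.5, -8.0, 6.3]
grip_width: 0.18
grasp_force: 62.5
```

Emit:
jog_arm(
  commands=[
    [[-0.08,-0.12,0],[0,0,0],1],
    [[-0.17,-0.25,0],[0,0,0],1],
    [[-0.25,-0.37,0],[0,0,0],1],
    [[-0.33,-0.5,0],[0,0,0],1],
    [[-0.33,-0.5,0],[0,0,0],1],
  ],
)

```text
time_s: 8.02
position: [0.5787, -0.0486, 0.0952]
tcp_rot: [[0.814, -0.58, -0.001], [-0.58, -0.814, -0.002], [0.0, 0.002, -1.0]]
contact_force: [-5.0, -6.2, 6.2]
grip_width: 0.177
grasp_force: 62.6
```

Run:
```python
from h import *
go(.579,-.046,.095,-np.pi/2+.95)
c=camera('scene'); b=camera('side')
cv2.imwrite('pics/g3.png',np.vstack([cv2.resize(c['color'][175:275,290:450],(480,300),interpolation=2),cv2.resize(b['color'][115:215,230:390],(480,300),interpolation=2)])[:,:,::-1])
```

```text
t 8.03 pos [ 0.5787 -0.0486  0.0952] yaw -0.619 shift [-0.13 -0.23  0.02] turn [ 0.002 -0.     0.002] f [-5.  -6.2  6.2] w 0.177
```

View pics/g3.png

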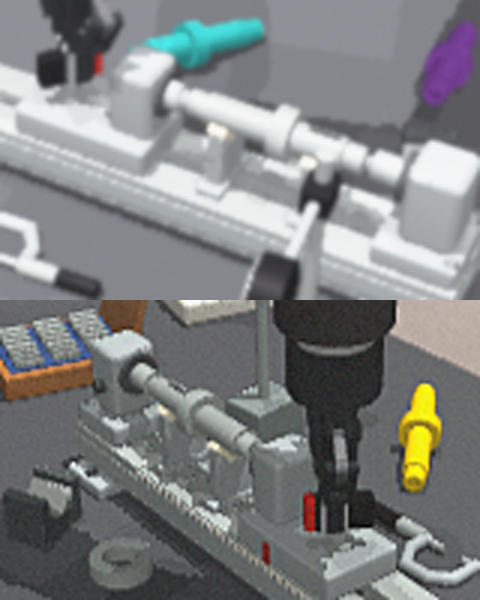

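The cone is in the tail end and the shaft is nearly at the headstock centre, still on its rests. I go on slowly.

Emit:
jog_arm(
  commands=[
    [[-0.06,-0.08,0],[0,0,0],1],
    [[-0.11,-0.17,0],[0,0,0],1],
    [[-0.17,-0.25,0],[0,0,0],1],
    [[-0.17,-0.25,0],[0,0,0],1],
  ],
)

```text
time_s: 8.62
position: [0.5787, -0.0462, 0.0952]
tcp_rot: [[0.814, -0.58, -0.001], [-0.58, -0.814, -0.002], [0.001, 0.003, -1.0]]
contact_force: [-3.1, -9.4, 6.7]
grip_width: 0.175
grasp_force: 62.5
```

Emit:
jog_arm(
  commands=[
    [[-0.06,-0.08,0],[0,0,0],1],
    [[-0.11,-0.17,0],[0,0,0],1],
    [[-0.11,-0.17,0],[0,0,0],1],
  ],
)

```text
time_s: 9.0
position: [0.5787, -0.0455, 0.0952]
tcp_rot: [[0.814, -0.581, -0.002], [-0.581, -0.814, -0.004], [0.001, 0.004, -1.0]]
contact_force: [-2.3, -16.7, 5.1]
grip_width: 0.174
grasp_force: 62.3
```

Emit:
jog_arm(
  commands=[
    [[-0.03,-0.05,0],[0,0,0],1],
    [[-0.03,-0.05,0],[0,0,0],1],
  ],
)

```text
time_s: 9.25
position: [0.5787, -0.0454, 0.0952]
tcp_rot: [[0.814, -0.581, -0.002], [-0.581, -0.814, -0.004], [0.001, 0.005, -1.0]]
contact_force: [-2.1, -19.8, 4.5]
grip_width: 0.181
grasp_force: 62.2
```

The stop is firm: 20 N gave only 0.1 mm more, so the shaft is home. I tighten clockwise while keeping the push on.

Emit:
jog_arm(
  commands=[
    [[0.03,-0.06,0],[0,0,0.16],1],
    [[0.06,-0.12,0],[0,0,0.32],1],
    [[0.09,-0.18,0],[0,0,0.48],1],
    [[0.12,-0.24,0],[0,0,0.64],1],
    [[0.14,-0.28,0],[0,0,0.8],1],
  ],
)

```text
time_s: 9.88
position: [0.5821, -0.0433, 0.0952]
tcp_rot: [[0.146, -0.989, -0.001], [-0.989, -0.146, -0.004], [0.004, 0.001, -1.0]]
contact_force: [0.4, -17.6, 1.9]
grip_width: 0.176
grasp_force: 61.9
```

Run:
```python
from h import *
go(.581,-.0454,.095,-np.pi/2+.18); s=read_state(); print(s['grasp_force'],np.round(s['wrist_torque'],2))
```

```text
t 9.88 pos [ 0.5821 -0.0433  0.0952] yaw -1.425 shift [0.19 0.14 0.02] turn [ 0.001 -0.004 -0.034] f [  0.4 -17.6   1.9] w 0.176
61.925527117273305 [-6.09 -0.24  0.21]
```

Emit:
jog_arm(
  commands=[
    [[0,-0.02,0],[0,0,0.14],1],
    [[0,-0.03,0],[0,0,0.28],1],
    [[0,-0.03,0],[0,0,0.36],1],
    [[0,-0.03,0],[0,0,0.36],1],
  ],
)

```text
time_s: 10.38
position: [0.5838, -0.0433, 0.0951]
tcp_rot: [[-0.208, -0.978, 0.002], [-0.978, 0.208, -0.004], [0.003, -0.003, -1.0]]
contact_force: [6.2, -19.5, -3.1]
grip_width: 0.177
grasp_force: 61.2
```

Run:
```python
from h import *
go(.581,-.0454,.095,-np.pi/2-.2); s=read_state(); print(s['grasp_force'],np.round(s['wrist_torque'],2))
```

```text
t 10.38 pos [ 0.5838 -0.0433  0.0951] yaw -1.78 shift [0.27 0.23 0.01] turn [-0.003 -0.003 -0.01 ] f [  6.2 -19.5  -3.1] w 0.177
61.16438090801239 [-6.64 -1.88  0.06]
```

Emit:
jog_arm(
  commands=[
    [[0.16,-0.08,0],[0,0,0],1],
    [[0.32,-0.17,0],[0,0,0],1],
    [[0.32,-0.17,0],[0,0,0],1],
  ],
)

```text
time_s: 10.75
position: [0.5839, -0.0436, 0.0951]
tcp_rot: [[-0.207, -0.978, 0.001], [-0.978, 0.207, 0.0], [-0.0, -0.001, -1.0]]
contact_force: [-1.7, -1.5, 4.4]
grip_width: 0.177
grasp_force: 62.2
```

Emit:
jog_arm(
  commands=[
    [[0,0,0],[0,0,0],2],
    [[0,0,0],[0,0,0],4],
    [[0,0,0],[0,0,0],5],
    [[0,0,0],[0,0,0],5],
  ],
)

```text
time_s: 11.25
position: [0.5834, -0.0436, 0.0941]
tcp_rot: [[-0.206, -0.979, -0.0], [-0.979, 0.206, 0.0], [-0.0, 0.0, -1.0]]
contact_force: [-0.7, -0.4, 0.8]
grip_width: 0.581
grasp_force: 0.0
```

Emit:
jog_arm(
  commands=[
    [[0,0,-2],[0,0,0],5],
    [[0,0,-6],[0,0,0],5],
    [[0,0,-11],[0,0,0],5],
    [[0,0,-16],[0,0,0],5],
    [[0,0,-16],[0,0,0],5],
  ],
)

```text
time_s: 11.88
position: [0.5856, -0.0435, 0.259]
tcp_rot: [[-0.206, -0.979, 0.008], [-0.979, 0.206, 0.001], [-0.003, -0.008, -1.0]]
contact_force: [0.2, 0.5, -1.6]
grip_width: 0.587
grasp_force: 0.0
```

Run:
```python
from h import *
go(.581,-.0454,.25,-np.pi/2)
p=camera('wrist'); c=camera('scene'); b=camera('side')
for q in cut_out(p,'clamp_grip')[:2]:
    pts=cv2.findNonZero(q['pixels'].astype(np.uint8))[:,0]; w=np.array([at_z(p,u,v,.127)[:2] for u,v in pts])
    v=np.linalg.svd(w-w.mean(0))[2][0]; print(q['p'],w.mean(0),'bar yaw',np.arctan2(v[1],v[0])%np.pi)
cv2.imwrite('pics/g4.png',np.hstack([cv2.resize(p['color'][60:400,180:460],(400,486)),np.vstack([cv2.resize(c['color'][165:275,275:450],(400,243),interpolation=2),cv2.resize(b['color'][115:215,230:390],(400,243),interpolation=2)])])[:,:,::-1])
```

```text
t 11.88 pos [ 0.5856 -0.0435  0.259 ] yaw -1.778 shift [0.28 0.42 0.9 ] turn [-0.008  0.002 -0.207] f [ 0.2  0.5 -1.6] w 0.587
0.63 [ 0.5815418  -0.05286388] bar yaw 1.469432837533326
```

View pics/g4.png

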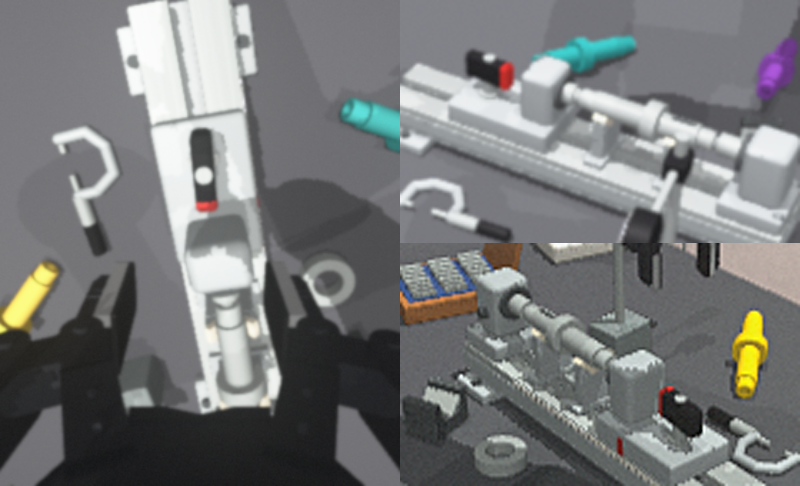

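The shaft sits on both centres and on its rests. The bar is turned clockwise past the bed line, at about 1.35-1.4 rad, so the clamp is locked, and the bystanders have not moved. I hand in.

```bash
python3 -c "
from rig import *
print(sign_off())"
```

```text
the job is handed in; nothing more can be done
None
```

The job is handed in at about 12 s, with no verdict returned: the tailstock was slid up until both centres reached a firm stop at about 20 N, and the clamp is locked at an estimated 1.35–1.4 rad, with the shaft still on its rests.

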